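Brush out the beaker and hold the loupe over it

TASK

Take the blue brush out of its stand and work it inside the glass beaker - down to near the bottom, up to near the rim, and down to near the bottom again - then hang the brush back in its stand and let go of it. Next pick up the loupe by its orange handle and hold it level above the beaker, the lens centred over the beaker and its height the same as that of the yellow pointer on the gauge post; finish there, still holding the loupe clear of everything and steady. Leave the beaker standing in its ring, the pointer as it is set, and the other things on the bench undisturbed.

Things in the scene. Friction and masses are not known exactly. Their poses are not given: they have to be found in the camera images.
- stage: Inspection stage, fixed to the bench: aluminium plate 150 x 116 x 10 mm. Origin on the bench under the beaker's place; z up; x points to the gauge post. Plate spans x -52 to 98 mm, y -58 to 58 mm. Round the beaker's place is a black lip, inner radius 38 mm, outer 42 mm, 5 mm high. The steel gauge post (radius 6 mm) stands at x = +72 mm, its top 165 mm above the bench.
- stage_spot (a point): Centre of the beaker's place on the stage's upper face, 10 mm above the bench.
- focus_mark (a point): Tip of the yellow pointer (front end of the pointer on the yellow collar on the gauge post), 51 mm from the centre of the beaker's place towards the post. Its height is the focal height for the lens, 115 to 150 mm above the bench. Collar: radius 11 mm, 12 mm high.
- focus_collar (a joint): Setting of the yellow collar on its post, 0 to 0.035 m; larger is higher; the pointer stands 115 mm + this above the bench. Stiff (8 N friction); must stay as set.
- beaker: Empty round glass beaker, loose, about 0.12 kg, outer radius 32 mm (lip 34 mm), wall 3 mm, 75 mm high, standing within the black lip on the stage. Origin at the centre of its underside, z up.
- beaker_floor (a point): Centre of the beaker's inside floor, 4 mm above its underside; inner radius 29 mm; the rim is 71 mm above this point; z up.
- brush_stand: Brush stand, fixed to the bench: round grey base of radius 43 mm, 12 mm high, with an upright white tube, outer radius 21 mm, bore radius 17 mm, open top 115 mm above the bench. Origin on the bench on the tube's axis, z up.
- stand_mouth (a point): Centre of the tube's open top, 115 mm above the bench.
- brush: Loose beaker brush, about 0.07 kg, 175 mm long, hanging upright in the stand. Origin at the bristle tip, z along the brush to the handle. From the tip: bristle head radius 11 mm to 53 mm, thin rod, tapered plug radius 13 mm from 81 to 97 mm (enters the tube), flange radius 24 mm from 97 to 101 mm (rests on the tube's top), round blue handle of radius 8 mm from 101 to 175 mm. Hung home, its tip is 18 mm above the bench.
- brush_tip (a point): Bristle tip of the brush; z along the brush towards the handle, upward when it hangs.
- brush_grip (a point): Middle of the brush's blue handle, on its axis, 142 mm above the tip: where to grip it.
- loupe: Hand loupe lying flat on the bench, loose, about 0.06 kg. Round lens frame of radius 34 mm, 12 mm high, dark steel with clear lens; orange handle 85 mm long, 16 mm wide, 22 mm high. Origin at the centre of the lens frame's underside; z up; the handle points along -x, from 44 to 130 mm from the origin.
- lens (a point): Centre of the lens, 6 mm above the underside of the loupe; z is the lens axis (up when it lies flat).
- loupe_grip (a point): Point in the orange handle to grip, half-way up (11 mm above its underside), 70 mm from the lens centre along the handle, where the loupe about balances; x points to the lens. Lying flat the lens centre is 5 mm lower than this point.
- cryo_bath: Obstacle: the large beige chiller, a heavy box about 360 x 430 mm with the top 205 mm (black knob on it 238 mm) and the sloping console 300 mm above the bench; origin on the bench under its middle; it juts out between the loupe and the brush stand, its nearest corner (x 0.48, y -0.23) about 0.53 m from the robot's base axis. Carry things over or round in front of it.
- timer: Bystander: white digital timer, 56 x 66 x 16 mm.
- vial_3: Bystander: small white-capped sample vial, 27 x 52 mm.
- vial_4: Bystander: small white-capped sample vial, 27 x 52 mm.
- petri_dish: Bystander: clear petri dish, 64 mm across, 16 mm high.
- green_cap_bottle: Bystander: small white bottle with green cap, 38 x 75 mm.
- marker: Bystander: marker pen, white and black, 135 mm long, lying.
Not all that is in view belongs to the job. There is more than one size of the beaker; the job needs the smaller.

How it is judged:
By the outcome, as a careful person would: the job done as asked, in the order asked, and still so for the second after the job is handed in, while the arm keeps its last pose, push and grip.
It also fails if it takes over 64 s, if anything falls off the work surface, if the arm or the gripper's body presses on something with over 40 N, if the wrist force passes 120 N, or if a joint passes its speed limit or range.

ROBOT

A 6-joint arm with a two-finger parallel gripper is mounted at the origin on a cart in front of the work surface, level with it; the furniture and walls round the work are solid. World frame = base frame: x ahead of the robot, y to its left, z up, the work surface at z = 0. Lengths are in m, angles in degrees, forces in N, time in s.
With the tool pointing down it reaches from about 0.4 to 0.825 m from the base axis. Payload 7 kg.
Tool frame: the origin (TCP) lies at the very end of the fingers, on their centre line; the grasp point (between the pads) lies 19 mm behind it (ctrl.hold_point_z is the distance from the TCP to the grasp point, in m); z points along the fingers, y is the line along which they close (so a half turn about z gives the same grasp; the last joint's range is limited). The gripper opens to 88 mm and grips with 3 to 60 N. Pads are 19 mm wide; open, the fingers measure 130 mm over their backs; the gripper's body (78 mm by 193 mm) begins 47 mm behind the grasp point.
Start: joints at [91.335, 20.546, 0.682, 0, -70.136, -16.507], TCP at [0.177, 0.651, 0.227] pointing down, gripper open.
Joint ranges: [-176.03, 176.03], [-82.01, 121.73], [-58.28, 71.71], [-173.87, 95.51], [-174.79, -0.11], [-173.66, 173.66]. Speed limits (degrees/s): [136.94, 136.94, 172.46, 180, 180, 180].

INTERFACE

Orientations are given as [roll, pitch, yaw] about the fixed x, y, z axes, in that order (R = Rz(yaw) Ry(pitch) Rx(roll)).
In Python, from plant import sensors, viewer, workorder, ctrl gives the robot as it stands.
- The arm moves only by the shell command python3 -m pendant 'ROWS'. ROWS is JSON, a list of rows, each a list of 3 entries, a list of its own where there are three numbers: the opening, from -1 (shut) to 1 (fully open), so that 0 is half open, then the shift along the tool's x, y, z in m, then the turn, a rotation vector about the tool's x, y, z in degrees. A call has 1 to 10 rows; each row is the pose to reach, as a shift and turn from the pose commanded when the call began, along the tool's axes at that moment; what a row does not reach only later rows make up. A row lasts 1/12 s, in which the tool goes at most 41.7 mm and 7.16 degrees, less where a joint would pass 70% of its speed; a pose out of reach is approached as far as the arm can. A call with a gripper value outside its range is refused whole. The fingers move at their own pace and stop on an object; the grip force is fixed at half the most. Time passes only in rows, so rows that repeat a pose let the fingers close. It gives the time, the measured TCP pose, the force, the opening and the grip force at its end, in the units of the state.
- sensors.get_obs(): the state, without advancing time (a new reading comes with each control period).
- viewer.snapshot(name): name is "scene" or "top"; returns the picture (420x560x3 uint8, red, green, blue); there is no depth.
- viewer.camera_params(name): a dict with "fx", "fy", "cx", "cy" (pixels), "dist" ([k1, k2, p1, p2, k3] as OpenCV has them; the pictures are not rectified), "extrinsics" (4x4, takes a point from world to camera coordinates). Camera axes: x right, y up, looking along -z (the intrinsics and any distortion apply to the point x, -y, -z); pixel columns grow to the right and rows downward; lengths in m; the calibration is good to about 2 mm. A picture is of the moment at which its call begins. camera_params takes no time and is no camera call.
- workorder.close_job(): hands the job in; it is judged then, once.
The state is a dict: "clock": time; "joint_pos": joint angles; "qvel": joint speeds; "tau": joint torques, N m; "tool_pos": TCP position; "orientation": TCP orientation; "force": force on the tool from outside, world axes, zero at the start; "moment": the same for the moment, N m; "opening": finger opening in m; "gripper_force": force on a finger pad.
Only numpy, scipy, OpenCV 4.12 (cv2) and the standard library are available. Lean on these libraries where they do the work, as an engineer would, in place of code of your own. Each camera call takes 0.05 s, during which the arm holds its last target. There are 200 camera calls.

## Working session

There is one attempt and no reset: what is moved stays moved. The work goes in short steps, Python scripts to look and compute and a shell command to move; the robot and the scene stay as the last step left them, time stands still between calls to the robot, and variables do not carry over. Pictures are saved under pics/ and viewed, at most 10 in all, crops included, and the job is handed in when it is done.

```bash
ls; mkdir -p pics
python3 - <<'E'
from plant import sensors, viewer, workorder, ctrl
import cv2
print(sensors.get_obs(), ctrl.hold_point_z)
for n in("scene","top"):
    im=viewer.snapshot(n); cv2.imwrite(f"pics/{n}0.png",cv2.resize(im[:,:,::-1],(800,600),interpolation=cv2.INTER_CUBIC))
    p=viewer.camera_params(n);print(p)
E
```

```text
pics
{'clock': 0.0, 'joint_pos': array([ 9.13330376e+01,  2.05924893e+01,  6.34657593e-01, -2.18532370e-02,
       -7.01343839e+01, -1.65054901e+01]), 'qvel': array([ 0.11635426, -0.08921638, -0.09739115, -0.09777971, -0.00400803,
       -0.0162826 ]), 'tau': array([-3.00520887e-04, -5.82728148e+01,  2.93062985e+01,  6.99721590e+00,
        7.21115386e-03, -1.57540599e-04]), 'tool_pos': array([0.17656737, 0.6510026 , 0.22561204]), 'orientation': array([ 1.79905747e+02, -6.50510569e-03, -1.51798898e+01]), 'force': array([ 0.74058816, -0.53587283, -0.2453866 ]), 'moment': array([ 0.04537878, -0.03937903, -0.00344385]), 'gripper_force': 0.0, 'opening': 0.08801838806612103} 0.0188
{'fx': 520.0697768234062, 'fy': 520.0697768234062, 'cx': 280.4845480564343, 'cy': 213.8560336307572, 'dist': array([0.0652296, 0.       , 0.       , 0.       , 0.       ]), 'extrinsics': array([[ 0.58732729, -0.80900278, -0.02368863, -0.34521089],
       [ 0.45663418,  0.3070621 ,  0.83498389, -0.34227632],
       [-0.66823041, -0.50122587,  0.54976427, -1.0890677 ],
       [ 0.        ,  0.        ,  0.        ,  1.        ]])}
{'fx': 416.9927599268086, 'fy': 416.9927599268086, 'cx': 284.57924765630446, 'cy': 204.8368224435858, 'dist': array([-0.01585108,  0.        ,  0.        ,  0.        ,  0.        ]), 'extrinsics': array([[ 3.56442931e-03, -9.99735089e-01, -2.27386710e-02,
        -1.72727922e-02],
       [ 9.91677208e-01,  6.07374680e-04,  1.28747609e-01,
        -5.66916857e-01],
       [-1.28699691e-01, -2.30083336e-02,  9.91416666e-01,
        -1.45112511e+00],
       [ 0.00000000e+00,  0.00000000e+00,  0.00000000e+00,
         1.00000000e+00]])}
```

View pics/scene0.png

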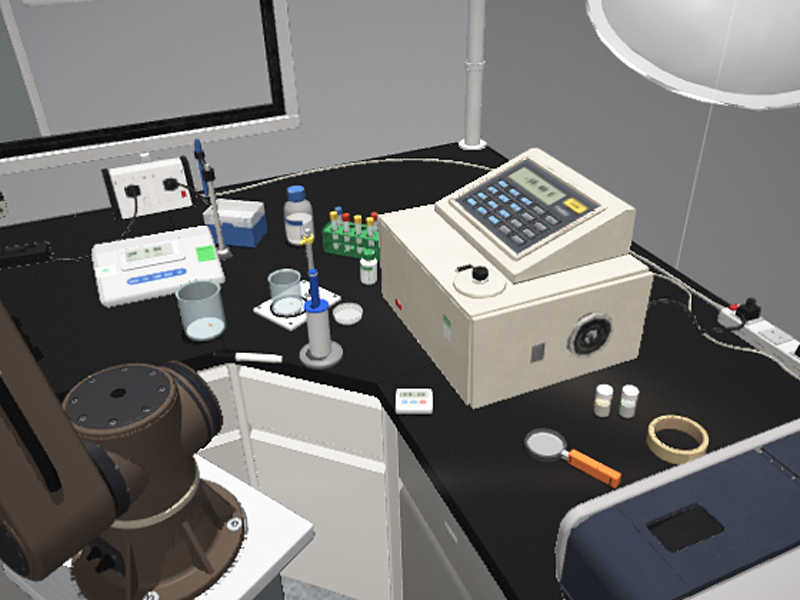

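View pics/top0.png

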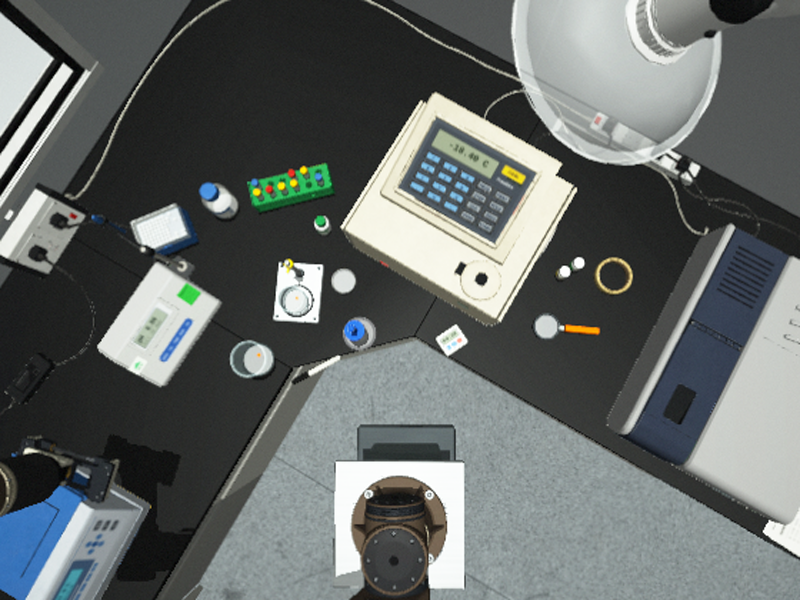

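Overview: the small beaker on its stage is near (297,300) in the top view. The brush stand is near (358,333), the loupe lens at (546,326) and its handle at (580,330). I'll crop these for exact pixels.

```bash
cat > h.py <<'E'
import numpy as np, cv2
from plant import sensors, viewer, workorder, ctrl
def K(n):
    p=viewer.camera_params(n);return p,np.array([[p['fx'],0,p['cx']],[0,p['fy'],p['cy']],[0,0,1.]])
def ray(n,uv):
    p,k=K(n);x,y=cv2.undistortPoints(np.array([[uv]],float),k,p['dist'])[0,0]
    R=p['extrinsics'][:3,:3];t=p['extrinsics'][:3,3]
    return -R.T@t,R.T@np.array([x,-y,-1])
def atz(n,uv,z):
    c,d=ray(n,uv);return c+d*(z-c[2])/d[2]
def tri(a,b):
    c1,d1=ray("top",a);c2,d2=ray("scene",b)
    s=np.linalg.lstsq(np.c_[d1,-d2],c2-c1,rcond=None)[0]
    p,q=c1+s[0]*d1,c2+s[1]*d2;return (p+q)/2,np.linalg.norm(p-q)
def proj(n,P):
    p,k=K(n);E=p['extrinsics'];P=np.atleast_2d(P)
    c=(E[:3,:3]@P.T).T+E[:3,3];c=c*[1,-1,-1]
    return cv2.projectPoints(c,np.zeros(3),np.zeros(3),k,p['dist'])[0][:,0]
def crop(im,c0,r0,w,h,s):
    o=cv2.resize(im[r0:r0+h,c0:c0+w,::-1],None,fx=s,fy=s,interpolation=cv2.INTER_CUBIC)
    for c in range(-(-c0//10)*10,c0+w,10): cv2.putText(o,str(c),(int((c-c0+.5)*s),8),0,.3,(0,255,255)); cv2.line(o,(int((c-c0+.5)*s),8),(int((c-c0+.5)*s),13),(0,255,255))
    for r in range(-(-r0//10)*10,r0+h,10): cv2.putText(o,str(r),(0,int((r-r0+.5)*s)+3),0,.3,(0,255,255)); cv2.line(o,(18,int((r-r0+.5)*s)),(24,int((r-r0+.5)*s)),(0,255,255))
    return o
E
python3 - <<'E'
from h import *
t=viewer.snapshot("top");s=viewer.snapshot("scene")
a=crop(t,185,175,100,75,4);b=crop(t,365,205,66,50,6)
c=crop(s,170,155,80,110,5)[:,:400];d=crop(s,355,290,100,75,4)
o=np.zeros((600,800,3),np.uint8);o[:300,:400]=a;o[300:,:396]=b
o1=o.copy();o1[:300,400:]=d;cv2.imwrite("pics/c1.png",o1[:,:]);cv2.imwrite("pics/c2.png",c)
E
```

```text
(no output)
```

View pics/c1.png

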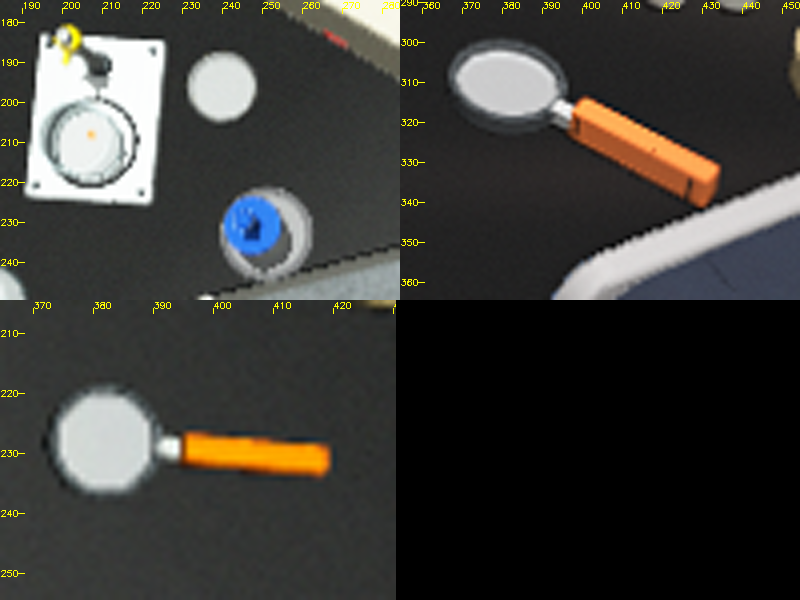

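View pics/c2.png

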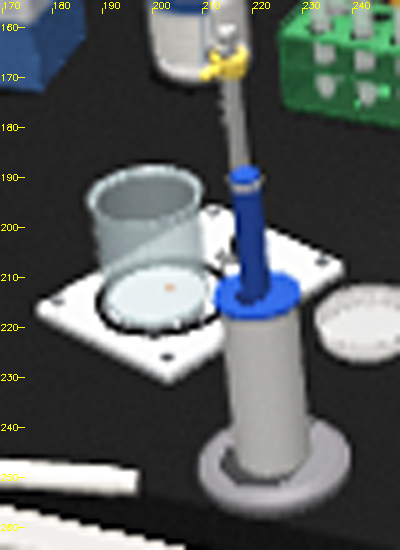

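Crops show the following (native pixels follow from the crop offsets):
- Plate corners are clear in both views.
- The flange disc is at about (252,224) in crop 1, the stand base at about (266,233), and the pointer tip at (66,62) in the top view and (202,76) in the scene view.
- The lens is at (105,140) in the loupe crop, with the handle running from (184,147) to (329,160).

Run:
```python
from h import *
from scipy.optimize import least_squares
np.set_printoptions(precision=4,suppress=True)
T=lambda x,y:(185+x/4-.5,175+y/4-.5)
L=lambda x,y:(365+x/6-.5,205+y/6-.5)
S=lambda x,y:(170+x/5-.5,155+y/5-.5)
D=lambda x,y:(355+x/4-.5,290+y/4-.5)
print("corners top",[atz("top",T(*p),.01)[:2] for p in[(38,35),(165,40),(151,204),(25,192)]])
print("corners scn",[atz("scene",S(*p),.01)[:2] for p in[(212,205),(344,264),(168,382),(36,308)]])
print("lip top",atz("top",T(94,141),.015)[:2])
print("rim scn",atz("scene",S(145,194.5),.085), "lip scn",atz("scene",S(155,297),.013))
print("flange top",atz("top",T(252,224),.119),"scn",atz("scene",S(257.5,294.5),.117))
print("handle top scn",atz("scene",S(245,176),.193))
print("base top",atz("top",T(266,233),.012),"scn",atz("scene",S(274.5,461),.012))
print("pointer",tri(T(66,62),S(202,76)),"collar",tri(T(68,38),S(231,63)))
print("lens top",atz("top",L(105,140),.012),"scn",atz("scene",D(507-400,85),.010))
print("handle ends top",atz("top",L(184,147),.022),atz("top",L(329,160),.022))
```

```text
corners top [array([0.6502, 0.318 ]), array([0.6455, 0.2006]), array([0.4948, 0.2101]), array([0.5055, 0.3253])]
corners scn [array([0.648 , 0.3162]), array([0.6412, 0.2001]), array([0.4863, 0.2034]), array([0.4988, 0.3236])]
lip top [0.5516 0.2625]
rim scn [0.5467 0.2677 0.085 ] lip scn [0.5449 0.2685 0.013 ]
flange top [0.4695 0.1059 0.119 ] scn [0.4673 0.1055 0.117 ]
handle top scn [0.4643 0.1026 0.193 ]
base top [0.4687 0.1051 0.012 ] scn [0.4614 0.0998 0.012 ]
pointer (array([0.6021, 0.2628, 0.141 ]), np.float64(0.003623699571568425)) collar (array([0.6234, 0.2609, 0.1407]), np.float64(0.0009458057536870984))
lens top [ 0.4872 -0.3652  0.012 ] scn [ 0.4826 -0.3679  0.01  ]
handle ends top [ 0.4824 -0.4096  0.022 ] [ 0.4748 -0.495   0.022 ]
```

```bash
cat > d.py <<'E'
# usage: d.py x y z [yaw]: tool-frame shift from present pose to target
import sys; from h import *
from scipy.spatial.transform import Rotation as R
o=sensors.get_obs();r=R.from_euler('xyz',o['orientation'],degrees=True)
a=[float(v) for v in sys.argv[1:]]
print("shift",(r.inv().apply(np.array(a[:3])-o['tool_pos'])).round(4),o['clock'],o['orientation'].round(2))
if len(a)>3: print("turn",(r.inv()*R.from_euler('xyz',[180,0,a[3]],degrees=True)).as_rotvec(degrees=True).round(2))
E
python3 d.py .469 .1055 .25 -15.2
```

```text
shift [ 0.425   0.4501 -0.0235] 0.2 [ 1.7994e+02 -1.0000e-02 -1.5180e+01]
turn [ 0.06 -0.01  0.02]
```

```bash
python3 -m pendant '[[1,[0.02,0.0225,-0.012],[0,0,0]],[1,[0.04,0.045,-0.0235],[0,0,0]],[1,[0.06,0.0675,-0.0235],[0,0,0]],[1,[0.083,0.09,-0.0235],[0,0,0]],[1,[0.106,0.113,-0.0235],[0,0,0]],[1,[0.13,0.137,-0.0235],[0,0,0]],[1,[0.154,0.162,-0.0235],[0,0,0]],[1,[0.178,0.187,-0.0235],[0,0,0]],[1,[0.202,0.213,-0.0235],[0,0,0]],[1,[0.226,0.239,-0.0235],[0,0,0]]]'
python3 -m pendant '[[1,[0.024,0.026,0],[0,0,0]],[1,[0.048,0.052,0],[0,0,0]],[1,[0.072,0.077,0],[0,0,0]],[1,[0.096,0.102,0],[0,0,0]],[1,[0.12,0.127,0],[0,0,0]],[1,[0.144,0.152,0],[0,0,0]],[1,[0.168,0.177,0],[0,0,0]],[1,[0.185,0.196,0],[0,0,0]],[1,[0.199,0.211,0],[0,0,0]],[1,[0.199,0.211,0],[0,0,0]]]'
python3 d.py .469 .1055 .141 -15.2
```

```text
clock: 1.03
tool_pos: [0.3326, 0.3599, 0.2501]
orientation: [-180.0, 0.0, -15.2]
force: [1.5, -0.0, -0.9]
opening: 0.0876
gripper_force: 0.0
clock: 1.87
tool_pos: [0.4699, 0.1032, 0.2499]
orientation: [180.0, 0.0, -15.3]
force: [0.2, 0.3, 0.6]
opening: 0.0877
gripper_force: 0.0
shift [-0.0015 -0.002   0.1089] 1.8667 [ 1.7996e+02  1.0000e-02 -1.5330e+01]
turn [ 0.04  0.01 -0.13]
```

```bash
python3 -m pendant '[[1,[-0.001,-0.002,0.02],[0,0,0]],[1,[-0.001,-0.002,0.045],[0,0,0]],[1,[-0.001,-0.002,0.07],[0,0,0]],[1,[-0.001,-0.002,0.092],[0,0,0]],[1,[-0.001,-0.002,0.106],[0,0,0]],[1,[-0.001,-0.002,0.109],[0,0,0]],[1,[-0.001,-0.002,0.109],[0,0,0]]]'
python3 - <<'E'
from h import *
a=crop(viewer.snapshot("top"),205,185,80,60,5);b=crop(viewer.snapshot("scene"),170,130,80,120,5)
o=np.zeros((600,800,3),np.uint8);o[:300,:400]=a;o[:,400:]=b;cv2.imwrite("pics/g1.png",o)
E
```

```text
clock: 2.45
tool_pos: [0.4681, 0.108, 0.1404]
orientation: [179.9, 0.1, -15.2]
force: [0.2, -0.8, 1.0]
opening: 0.0881
gripper_force: 0.0
```

View pics/g1.png

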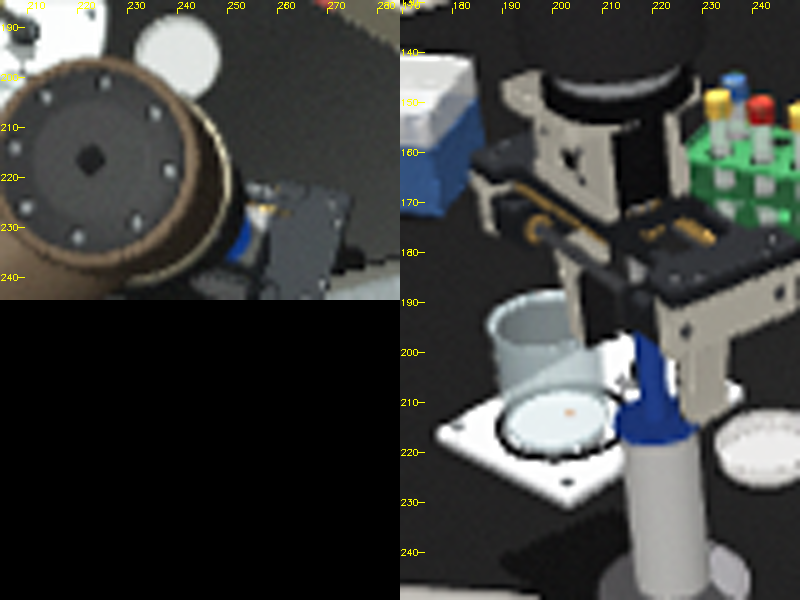

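The handle (around pixel 219,203) stands between the open fingers, so I'll close. Note that the elbow hides the view from above.

```bash
python3 -m pendant '[[-1,[0,0,0],[0,0,0]],[-1,[0,0,0],[0,0,0]],[-1,[0,0,0],[0,0,0]],[-1,[0,0,0],[0,0,0]],[-1,[0,0,0],[0,0,0]],[-1,[0,0,0],[0,0,0]],[-1,[0,0,0],[0,0,0]],[-1,[0,0,0],[0,0,0]]]'
python3 -c "
from h import *;o=sensors.get_obs();print(o['tool_pos'],o['orientation'],o['force'])"; python3 d.py .549 .266 .256 -15.2
```

```text
clock: 3.22
tool_pos: [0.4686, 0.1081, 0.1411]
orientation: [180.0, 0.0, -15.2]
force: [0.3, 0.8, 0.1]
opening: 0.04
gripper_force: 0.0
[0.46862345 0.10806757 0.1410505 ] [ 1.79996414e+02  2.86468353e-03 -1.51717649e+01] [0.30832321 0.8368975  0.07593006]
shift [ 0.0362 -0.1735 -0.115 ] 3.2167 [180.     0.   -15.17]
turn [0.   0.   0.03]
```

```bash
python3 -m pendant '[[-1,[0,0,0],[0,0,0]],[-1,[0,0,0],[0,0,0]],[-1,[0,0,0],[0,0,0]],[-1,[0,0,0],[0,0,0]],[-1,[0,0,0],[0,0,0]],[-1,[0,0,0],[0,0,0]]]'
python3 -c "
from h import *;o=sensors.get_obs();print(o['tool_pos'],o['orientation'],o['force'])"
```

```text
clock: 3.72
tool_pos: [0.4677, 0.1068, 0.1406]
orientation: [179.8, 0.1, -15.2]
force: [-0.6, -6.1, -0.7]
opening: 0.0158
gripper_force: 29.8
[0.46774936 0.10684167 0.14060281] [ 1.79846578e+02  7.97865841e-02 -1.51824418e+01] [-0.63651265 -6.10182553 -0.66815206]
```

```bash
python3 -m pendant '[[-1,[0,0.001,-0.008],[0,0,0]],[-1,[0,0.002,-0.02],[0,0,0]],[-1,[0,0.002,-0.036],[0,0,0]],[-1,[0,0.002,-0.055],[0,0,0]],[-1,[0,0.002,-0.075],[0,0,0]],[-1,[0,0.002,-0.095],[0,0,0]],[-1,[0,0.002,-0.11],[0,0,0]],[-1,[0,0.002,-0.118],[0,0,0]],[-1,[0,0.002,-0.118],[0,0,0]]]'
python3 -m pendant '[[-1,[0.002,-0.01,0],[0,0,0]],[-1,[0.006,-0.03,0],[0,0,0]],[-1,[0.011,-0.055,0],[0,0,0]],[-1,[0.017,-0.08,0],[0,0,0]],[-1,[0.022,-0.107,0],[0,0,0]],[-1,[0.028,-0.134,0],[0,0,0]],[-1,[0.033,-0.157,0],[0,0,0]],[-1,[0.036,-0.171,0],[0,0,0]],[-1,[0.036,-0.1745,0],[0,0,0]],[-1,[0.036,-0.1745,0],[0,0,0]]]'
python3 -m pendant '[[-1,[0,0,0],[0,0,0]],[-1,[0,0,0],[0,0,0]]]'
python3 - <<'E'
from h import *
b=crop(viewer.snapshot("scene"),165,100,100,120,5)
a=crop(viewer.snapshot("top"),185,175,75,75,4)
o=np.zeros((600,800,3),np.uint8);o[:,:500]=b;o[:300,500:]=a;cv2.imwrite("pics/b1.png",o)
E
```

```text
clock: 4.47
tool_pos: [0.4691, 0.1068, 0.2613]
orientation: [-179.8, -0.2, -15.2]
force: [0.3, 0.6, -0.4]
opening: 0.0158
gripper_force: 29.9
clock: 5.3
tool_pos: [0.5483, 0.2659, 0.2572]
orientation: [179.9, 0.1, -15.1]
force: [0.3, 0.5, -0.7]
opening: 0.015
gripper_force: 29.9
clock: 5.47
tool_pos: [0.5481, 0.2644, 0.2589]
orientation: [180.0, 0.0, -15.2]
force: [0.2, -1.2, -0.3]
opening: 0.0154
gripper_force: 29.9
```

View pics/b1.png

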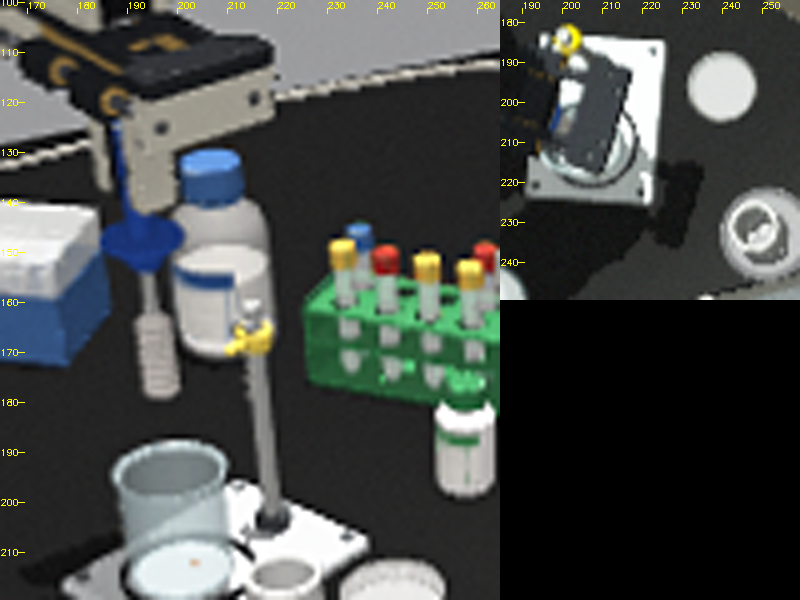

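Run:
```python
from h import *
x,y=.5481,.2644
print(proj("scene",[[x,y,.1357],[x,y,.2347],[x,y,.32],[.551,.2645,.085],[.5456,.2675,.085]]))
print("seen tip centre",165+158/5-.5,100+390/5-.5,"flange",165+143/5-.5,100+238/5-.5,"rim centre",165+170/5-.5,100+469/5-.5)
print("mouth",atz("top",(248.75,231.25),.115))
print("rim",atz("scene",(165+170/5-.5,100+469/5-.5),.085))
```

```text
[[197.69950893 178.56067346]
 [193.69434205 147.6567993 ]
 [189.95224609 119.02991869]
 [200.27858042 193.08765442]
 [198.27044655 193.57996164]]
seen tip centre 196.1 177.5 flange 193.1 147.1 rim centre 198.5 193.3
mouth [0.46726841 0.10208419 0.115     ]
rim [0.54715829 0.26805005 0.085     ]
```

The brush hangs from the gripper and its tip lines up with the beaker in the scene view. I'll go down, up to near the rim, down again, then out.

```bash
python3 -m pendant '[[-1,[0,0,0.015],[0,0,0]],[-1,[0,0,0.035],[0,0,0]],[-1,[0,0,0.058],[0,0,0]],[-1,[0,0,0.08],[0,0,0]],[-1,[0,0,0.098],[0,0,0]],[-1,[0,0,0.11],[0,0,0]],[-1,[0,0,0.115],[0,0,0]],[-1,[0,0,0.115],[0,0,0]],[-1,[0,0,0.115],[0,0,0]],[-1,[0,0,0.115],[0,0,0]]]'
python3 -m pendant '[[-1,[0,0,-0.008],[0,0,0]],[-1,[0,0,-0.024],[0,0,0]],[-1,[0,0,-0.04],[0,0,0]],[-1,[0,0,-0.051],[0,0,0]],[-1,[0,0,-0.055],[0,0,0]],[-1,[0,0,-0.055],[0,0,0]],[-1,[0,0,-0.055],[0,0,0]],[-1,[0,0,-0.055],[0,0,0]]]'
python3 -m pendant '[[-1,[0,0,0.008],[0,0,0]],[-1,[0,0,0.024],[0,0,0]],[-1,[0,0,0.04],[0,0,0]],[-1,[0,0,0.051],[0,0,0]],[-1,[0,0,0.055],[0,0,0]],[-1,[0,0,0.055],[0,0,0]],[-1,[0,0,0.055],[0,0,0]],[-1,[0,0,0.055],[0,0,0]]]'
python3 -c "
from h import *
b=crop(viewer.snapshot('scene'),165,130,90,110,5);cv2.imwrite('pics/b2.png',b)"
```

```text
clock: 6.4
tool_pos: [0.5492, 0.2654, 0.1454]
orientation: [-179.9, -0.1, -15.2]
force: [0.0, 0.1, -0.4]
opening: 0.0155
gripper_force: 29.9
clock: 7.07
tool_pos: [0.5481, 0.2649, 0.1982]
orientation: [180.0, 0.1, -15.2]
force: [0.5, 0.4, -0.4]
opening: 0.0155
gripper_force: 29.9
clock: 7.73
tool_pos: [0.549, 0.2655, 0.1448]
orientation: [-180.0, -0.0, -15.2]
force: [0.4, 0.1, -0.8]
opening: 0.0153
gripper_force: 29.9
```

View pics/b2.png

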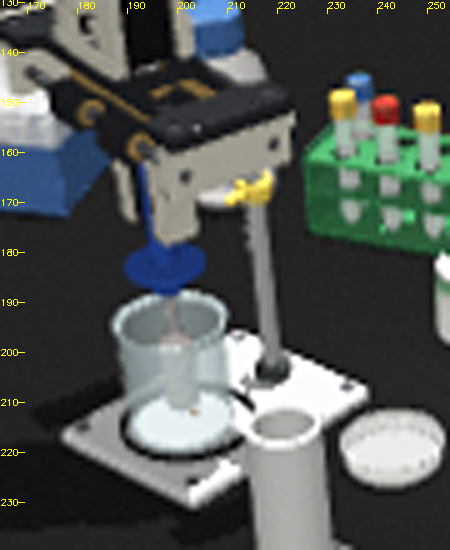

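The tip is inside the beaker at about pixel (201,211), roughly 8 mm above the floor. I'll repeat the stroke a little fuller for margin and then withdraw to above the rim.

```bash
python3 -m pendant '[[-1,[0,0,0.002],[0,0,0]],[-1,[0,0,0.004],[0,0,0]],[-1,[0,0,0.004],[0,0,0]],[-1,[0,0,0.004],[0,0,0]],[-1,[0,0,0.004],[0,0,0]]]'
python3 -m pendant '[[-1,[0,0,-0.008],[0,0,0]],[-1,[0,0,-0.024],[0,0,0]],[-1,[0,0,-0.042],[0,0,0]],[-1,[0,0,-0.055],[0,0,0]],[-1,[0,0,-0.059],[0,0,0]],[-1,[0,0,-0.059],[0,0,0]],[-1,[0,0,-0.059],[0,0,0]],[-1,[0,0,-0.059],[0,0,0]]]'
python3 -m pendant '[[-1,[0,0,0.008],[0,0,0]],[-1,[0,0,0.024],[0,0,0]],[-1,[0,0,0.042],[0,0,0]],[-1,[0,0,0.055],[0,0,0]],[-1,[0,0,0.059],[0,0,0]],[-1,[0,0,0.059],[0,0,0]],[-1,[0,0,0.059],[0,0,0]],[-1,[0,0,0.059],[0,0,0]]]'
python3 -m pendant '[[-1,[0,0,-0.01],[0,0,0]],[-1,[0,0,-0.028],[0,0,0]],[-1,[0,0,-0.05],[0,0,0]],[-1,[0,0,-0.074],[0,0,0]],[-1,[0,0,-0.098],[0,0,0]],[-1,[0,0,-0.113],[0,0,0]],[-1,[0,0,-0.119],[0,0,0]],[-1,[0,0,-0.119],[0,0,0]]]'
python3 d.py .468 .106 .26 -15.2
```

```text
clock: 8.2
tool_pos: [0.5485, 0.2651, 0.1401]
orientation: [180.0, -0.0, -15.2]
force: [0.3, 0.6, -0.9]
opening: 0.0155
gripper_force: 29.9
clock: 8.87
tool_pos: [0.548, 0.2648, 0.1981]
orientation: [179.9, 0.1, -15.2]
force: [-0.0, 0.2, -0.7]
opening: 0.0157
gripper_force: 29.9
clock: 9.53
tool_pos: [0.5489, 0.2654, 0.1406]
orientation: [-180.0, -0.0, -15.2]
force: [-0.2, -0.4, -0.4]
opening: 0.0153
gripper_force: 30.0
clock: 10.2
tool_pos: [0.5492, 0.2657, 0.2618]
orientation: [-179.8, -0.1, -15.2]
force: [-0.7, 0.3, -0.9]
opening: 0.0155
gripper_force: 30.0
shift [-0.0366  0.1754  0.0011] 10.2 [-1.7979e+02 -1.5000e-01 -1.5170e+01]
turn [-0.21 -0.15  0.03]
```

```bash
python3 -m pendant '[[-1,[-0.002,0.01,0],[0,0,0]],[-1,[-0.006,0.03,0],[0,0,0]],[-1,[-0.011,0.055,0],[0,0,0]],[-1,[-0.017,0.08,0],[0,0,0]],[-1,[-0.022,0.107,0],[0,0,0]],[-1,[-0.028,0.134,0],[0,0,0]],[-1,[-0.033,0.157,0],[0,0,0]],[-1,[-0.036,0.171,0],[0,0,0]],[-1,[-0.036,0.1745,0],[0,0,0]],[-1,[-0.036,0.1745,0],[0,0,0]]]'
python3 -m pendant '[[-1,[0,0,0],[0,0,0]],[-1,[0,0,0],[0,0,0]],[-1,[0,0,0],[0,0,0]]]'
python3 - <<'E'
from h import *
b=crop(viewer.snapshot("scene"),190,135,80,120,5)
a=crop(viewer.snapshot("top"),215,205,60,60,6)
o=np.zeros((600,800,3),np.uint8);o[:,:400]=b;o[:360,400:760]=a;cv2.imwrite("pics/s1.png",o)
E
```

```text
clock: 11.03
tool_pos: [0.4676, 0.1052, 0.2587]
orientation: [180.0, 0.0, -15.2]
force: [0.5, 0.4, -0.7]
opening: 0.0153
gripper_force: 30.0
clock: 11.28
tool_pos: [0.4685, 0.1068, 0.2587]
orientation: [180.0, 0.0, -15.1]
force: [1.0, 0.3, -1.0]
opening: 0.0153
gripper_force: 30.0
```

View pics/s1.png

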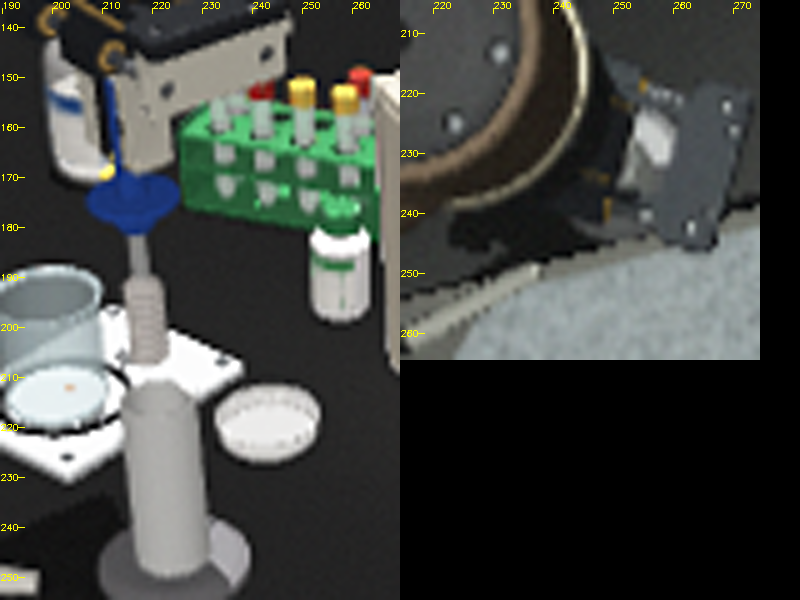

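Run:
```python
from h import *
np.set_printoptions(precision=4,suppress=True)
z=sensors.get_obs()['tool_pos'];print(z)
N=lambda x,y:(190+x/5-.5,135+y/5-.5)
# bristle bottom: lowest pixel row ~366 = front edge; centre of bottom disc ~ row 359
print("tip",atz("scene",N(149,359),z[2]-.1226))
print("bristle top",atz("scene",N(145,282),z[2]-.1226+.053))
print("flange",atz("scene",N(133,200),z[2]-.1226+.099))
print("mouth",atz("scene",(221.9,214.7),.115))
print("handle",atz("scene",N(112,120),z[2]+.03))
```

```text
[0.4683 0.1067 0.2587]
tip [0.4698 0.1114 0.1361]
bristle top [0.4645 0.1032 0.1891]
flange [0.4666 0.1078 0.2351]
mouth [0.4661 0.1015 0.115 ]
handle [0.4519 0.1017 0.2887]
```

The tip at (219.3,206.3) and flange read 4–8 mm too far in +y relative to the tube mouth at (221.9,214.7). I'll shift 6 mm in tool y, lower the head part way in and check the force.

```bash
python3 -m pendant '[[-1,[0,0.003,0],[0,0,0]],[-1,[0,0.006,0],[0,0,0]],[-1,[0,0.006,0],[0,0,0]],[-1,[0,0.006,0.008],[0,0,0]],[-1,[0,0.006,0.016],[0,0,0]],[-1,[0,0.006,0.024],[0,0,0]],[-1,[0,0.006,0.032],[0,0,0]],[-1,[0,0.006,0.04],[0,0,0]],[-1,[0,0.006,0.04],[0,0,0]],[-1,[0,0.006,0.04],[0,0,0]]]'
python3 - <<'E'
from h import *
b=crop(viewer.snapshot("scene"),190,155,70,100,6)
cv2.imwrite("pics/s2.png",b)
E
```

```text
clock: 12.22
tool_pos: [0.4663, 0.1002, 0.2184]
orientation: [179.9, 0.1, -15.2]
force: [0.5, -0.2, 0.8]
opening: 0.0153
gripper_force: 30.0
```

View pics/s2.png

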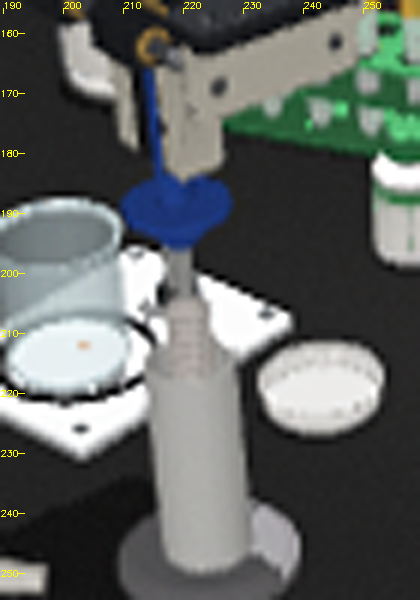

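The head is entering the tube with no contact force, so I'll continue down in stages.

```bash
python3 -m pendant '[[-1,[0,0,0.01],[0,0,0]],[-1,[0,0,0.022],[0,0,0]],[-1,[0,0,0.034],[0,0,0]],[-1,[0,0,0.046],[0,0,0]],[-1,[0,0,0.056],[0,0,0]],[-1,[0,0,0.056],[0,0,0]]]'
python3 -m pendant '[[-1,[0,0,0.004],[0,0,0]],[-1,[0,0,0.008],[0,0,0]],[-1,[0,0,0.01],[0,0,0]],[-1,[0,0,0.01],[0,0,0]]]'
```

```text
clock: 12.77
tool_pos: [0.4654, 0.0998, 0.1609]
orientation: [179.9, 0.1, -15.2]
force: [-1.4, -0.2, -0.4]
opening: 0.0156
gripper_force: 30.0
clock: 13.1
tool_pos: [0.4665, 0.1004, 0.1529]
orientation: [180.0, 0.0, -15.2]
force: [-0.3, -0.0, -0.5]
opening: 0.0158
gripper_force: 30.0
```

```bash
python3 -m pendant '[[-1,[0,0,0.004],[0,0,0]],[-1,[0,0,0.008],[0,0,0]],[-1,[0,0,0.01],[0,0,0]],[-1,[0,0,0.011],[0,0,0]],[-1,[0,0,0.011],[0,0,0]]]'
```

```text
clock: 13.52
tool_pos: [0.4664, 0.1003, 0.1417]
orientation: [180.0, 0.0, -15.2]
force: [0.9, 0.1, -0.7]
opening: 0.0155
gripper_force: 30.0
```

```bash
python3 -m pendant '[[-1,[0,0,0.001],[0,0,0]],[0.3,[0,0,0.001],[0,0,0]],[0.3,[0,0,0.001],[0,0,0]],[0.3,[0,0,0.001],[0,0,0]],[0.3,[0,0,0.001],[0,0,0]],[0.3,[0,0,0.001],[0,0,0]],[0.3,[0,0,0.001],[0,0,0]],[0.3,[0,0,0.001],[0,0,0]]]'
python3 -m pendant '[[0.3,[0,0,-0.015],[0,0,0]],[0.3,[0,0,-0.035],[0,0,0]],[0.3,[0,0,-0.06],[0,0,0]],[0.3,[0,0,-0.09],[0,0,0]],[0.3,[0,0,-0.125],[0,0,0]],[0.3,[0,0,-0.16],[0,0,0]],[1,[0,0,-0.18],[0,0,0]],[1,[0,0,-0.18],[0,0,0]]]'
python3 d.py .42 -.17 .33 -95.5; python3 d.py .480 -.4345 .33 -95.5
```

```text
clock: 14.18
tool_pos: [0.4666, 0.1004, 0.1411]
orientation: [-180.0, -0.0, -15.2]
force: [0.2, 0.1, -0.2]
opening: 0.0547
gripper_force: 0.0
clock: 14.85
tool_pos: [0.4685, 0.101, 0.3263]
orientation: [-179.7, -0.4, -15.1]
force: [0.0, 0.1, 0.3]
opening: 0.0656
gripper_force: 0.0
shift [ 0.024   0.2742 -0.0049] 14.85 [-179.7    -0.37  -15.15]
turn [-0.51 -0.1  80.35]
shift [ 0.151   0.5138 -0.0053] 14.85 [-179.7    -0.37  -15.15]
turn [-0.51 -0.1  80.35]
```

```bash
python3 -m pendant '[[1,[0.005,0.02,-0.004],[0,0,7]],[1,[0.012,0.045,-0.004],[0,0,14]],[1,[0.02,0.075,-0.004],[0,0,21]],[1,[0.028,0.105,-0.004],[0,0,28]],[1,[0.037,0.14,-0.004],[0,0,35]],[1,[0.047,0.175,-0.004],[0,0,42]],[1,[0.058,0.21,-0.004],[0,0,49]],[1,[0.07,0.25,-0.004],[0,0,56]],[1,[0.08,0.29,-0.004],[0,0,63]],[1,[0.09,0.32,-0.004],[0,0,70]]]'
python3 - <<'E'
from h import *
im=viewer.snapshot("scene")
cv2.imwrite("pics/s3.png",crop(im,195,165,80,90,6))
E
python3 d.py .480 -.4345 .15 -95.5
```

```text
clock: 15.68
tool_pos: [0.4689, -0.2346, 0.3248]
orientation: [180.0, -0.0, -85.6]
force: [1.4, 0.9, -0.2]
opening: 0.088
gripper_force: 0.0
shift [0.1965 0.0019 0.1745] 15.7333 [ 1.7988e+02 -7.0000e-02 -8.6180e+01]
turn [ 0.11 -0.08  9.32]
```

View pics/s3.png

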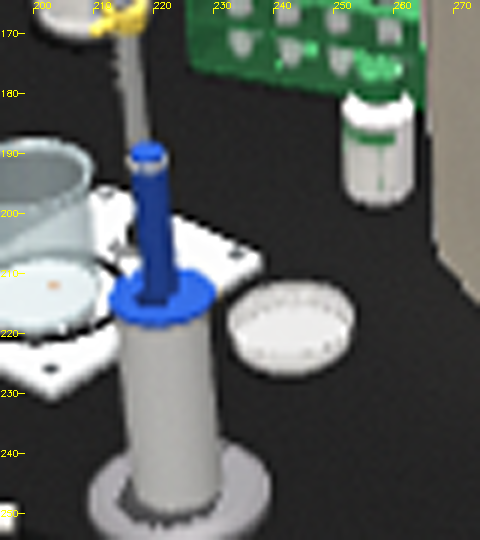

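The brush is home: the flange sits flat on the tube at (218,213). My viewing allowance is used up, so from here I'll measure by colour segmentation. First the loupe, from the saved first pictures.

Run:
```python
from h import *
np.set_printoptions(precision=4,suppress=True)
nat=lambda p:(np.asarray(p)+.5)/(800/560)-.5
for n,roi in(("top",(500,280,640,380)),("scene",(540,430,640,500))):
    im=cv2.imread(f"pics/{n}0.png");h=cv2.cvtColor(im,cv2.COLOR_BGR2HSV)
    m=cv2.inRange(h,(5,150,120),(22,255,255));k=np.zeros_like(m);k[roi[1]:roi[3],roi[0]:roi[2]]=1;m*=k
    r=cv2.minAreaRect(cv2.findNonZero(m));print(n,r,cv2.countNonZero(m))
    ys,xs=np.nonzero(m);c=(xs.mean(),ys.mean());print("centroid world",atz(n,nat(c),.022 if n=="top" else .016))
    box=cv2.boxPoints(r);print(np.array([atz(n,nat(b),.022)[:2] for b in box]))
im=cv2.imread("pics/top0.png");g=cv2.cvtColor(im,cv2.COLOR_BGR2GRAY)[300:350,525:570]
m=(g>130).astype(np.uint8);nn,l,s,c=cv2.connectedComponentsWithStats(m);print(s,c)
for i in range(1,nn):
  if s[i,4]>200: print(atz("top",nat(c[i]+[525,300]),.009))
```

```text
top ((581.9187622070312, 329.28472900390625), (34.53981399536133, 7.854635238647461), 5.90614128112793) 259
centroid world [ 0.4779 -0.4517  0.022 ]
[[ 0.4723 -0.4083]
 [ 0.4917 -0.4109]
 [ 0.483  -0.4959]
 [ 0.4636 -0.4932]]
scene ((593.5563354492188, 467.8912048339844), (57.366607666015625, 16.079801559448242), 27.34987449645996) 845
centroid world [ 0.4736 -0.4563  0.016 ]
[[ 0.4528 -0.4154]
 [ 0.4882 -0.4113]
 [ 0.4804 -0.4985]
 [ 0.4466 -0.5006]]
[[   0    0   45   50 1774]
 [  10   15   29   23  453]
 [  41   25    4    6   23]] [[21.7976 24.0011]
 [21.755  26.2958]
 [42.4348 27.6087]]
[ 0.4859 -0.3678  0.009 ]
```

```bash
python3 -m pendant '[[1,[0.02,0,0],[0,0,5]],[1,[0.05,0,0],[0,0,9.5]],[1,[0.085,0,0],[0,0,9.5]],[1,[0.12,0,0.02],[0,0,9.5]],[1,[0.155,0.001,0.06],[0,0,9.5]],[1,[0.18,0.002,0.1],[0,0,9.5]],[1,[0.195,0.002,0.14],[0,0,9.5]],[1,[0.197,0.002,0.17],[0,0,9.5]],[1,[0.197,0.002,0.2],[0,0,9.5]],[1,[0.197,0.002,0.2],[0,0,9.5]]]'
python3 -m pendant '[[1,[0,0,0],[0,0,0]],[1,[0,0,0],[0,0,0]]]'
python3 d.py .4795 -.435 .003 -95.7
```

```text
clock: 16.57
tool_pos: [0.4796, -0.4263, 0.1163]
orientation: [179.3, 0.4, -94.8]
force: [-0.9, 1.5, -1.6]
opening: 0.0874
gripper_force: 0.0
clock: 16.73
tool_pos: [0.4854, -0.4291, 0.1272]
orientation: [-179.9, -0.1, -94.6]
force: [-0.3, 0.0, 1.1]
opening: 0.0876
gripper_force: 0.0
shift [0.0062 0.0056 0.1242] 16.7333 [-1.7991e+02 -9.0000e-02 -9.4610e+01]
turn [-0.09 -0.09  1.09]
```

```bash
python3 -m pendant '[[1,[0.006,0.0055,0.02],[0,0,1]],[1,[0.006,0.0055,0.045],[0,0,1]],[1,[0.006,0.0055,0.07],[0,0,1]],[1,[0.006,0.0055,0.09],[0,0,1]],[1,[0.006,0.0055,0.105],[0,0,1]],[1,[0.006,0.0055,0.112],[0,0,1]],[1,[0.006,0.0055,0.112],[0,0,1]],[1,[0.006,0.0055,0.112],[0,0,1]]]'
python3 d.py .4795 -.435 .003 -95.7
```

```text
clock: 17.4
tool_pos: [0.4798, -0.4346, 0.0153]
orientation: [-179.8, -0.1, -95.6]
force: [0.4, -0.1, 1.0]
opening: 0.0874
gripper_force: 0.0
shift [0.0004 0.0003 0.0123] 17.4 [-1.7984e+02 -8.0000e-02 -9.5620e+01]
turn [-0.16 -0.08  0.08]
```

```bash
python3 -m pendant '[[1,[0,0,0.006],[0,0,0]],[1,[0,0,0.011],[0,0,0]],[1,[0,0,0.0115],[0,0,0]],[1,[0,0,0.0115],[0,0,0]],[1,[0,0,0.0115],[0,0,0]]]'
python3 -m pendant '[[-1,[0,0,0],[0,0,0]],[-1,[0,0,0],[0,0,0]],[-1,[0,0,0],[0,0,0]],[-1,[0,0,0],[0,0,0]],[-1,[0,0,0],[0,0,0]],[-1,[0,0,0],[0,0,0]],[-1,[0,0,0],[0,0,0]],[-1,[0,0,0],[0,0,0]],[-1,[0,0,0],[0,0,0]],[-1,[0,0,0],[0,0,0]]]'
python3 -m pendant '[[-1,[0,0,0],[0,0,0]],[-1,[0,0,0],[0,0,0]],[-1,[0,0,0],[0,0,0]],[-1,[0,0,0],[0,0,0]]]'
```

```text
clock: 17.82
tool_pos: [0.4783, -0.4341, 0.0017]
orientation: [-180.0, -0.0, -95.7]
force: [0.2, 0.3, 0.2]
opening: 0.0877
gripper_force: 0.0
clock: 18.65
tool_pos: [0.4783, -0.434, 0.0016]
orientation: [-180.0, -0.0, -95.7]
force: [0.1, 0.6, -0.2]
opening: 0.0263
gripper_force: 0.0
clock: 18.98
tool_pos: [0.4783, -0.434, 0.0016]
orientation: [-180.0, 0.0, -95.7]
force: [0.6, -0.1, 0.9]
opening: 0.016
gripper_force: 30.0
```

```bash
python3 -m pendant '[[-1,[0,0,-0.008],[0,0,0]],[-1,[0,0,-0.022],[0,0,0]],[-1,[0,0,-0.045],[0,0,0]],[-1,[0,0,-0.075],[0,0,0]],[-1,[0,0,-0.11],[0,0,0]],[-1,[0,0,-0.145],[0,0,0]],[-1,[0,0,-0.18],[0,0,0]],[-1,[0,0,-0.215],[0,0,0]],[-1,[0,0,-0.25],[0,0,0]],[-1,[0,0,-0.27],[0,0,0]]]'
python3 -m pendant '[[-1,[0,0,-0.02],[0,0,0]],[-1,[0,0,-0.03],[0,0,0]],[-1,[0,0,-0.03],[0,0,0]],[-1,[0,0,-0.03],[0,0,0]]]'
python3 d.py .45 -.15 .30 -95.7; python3 d.py .544 .196 .30 -95.7
```

```text
clock: 19.82
tool_pos: [0.4788, -0.4347, 0.2772]
orientation: [-179.7, -0.2, -95.7]
force: [0.0, -0.8, 0.6]
opening: 0.0156
gripper_force: 30.0
clock: 20.15
tool_pos: [0.4781, -0.4337, 0.3012]
orientation: [-180.0, 0.0, -95.7]
force: [-0.2, -0.3, -1.3]
opening: 0.0157
gripper_force: 30.0
shift [-0.2796  0.0561  0.0014] 20.15 [-1.7998e+02  3.0000e-02 -9.5680e+01]
turn [-0.02  0.03  0.02]
shift [-0.6332 -0.0032  0.0015] 20.15 [-1.7998e+02  3.0000e-02 -9.5680e+01]
turn [-0.02  0.03  0.02]
```

```bash
python3 -m pendant '[[-1,[-0.01,0.004,0],[0,0,0]],[-1,[-0.03,0.012,0],[0,0,0]],[-1,[-0.055,0.02,0],[0,0,0]],[-1,[-0.083,0.028,0],[0,0,0]],[-1,[-0.112,0.035,0],[0,0,0]],[-1,[-0.142,0.042,0],[0,0,0]],[-1,[-0.172,0.048,0],[0,0,0]],[-1,[-0.202,0.052,0],[0,0,0]],[-1,[-0.232,0.054,0],[0,0,0]],[-1,[-0.262,0.055,0],[0,0,0]]]'
python3 -m pendant '[[-1,[-0.03,0,0],[0,0,0]],[-1,[-0.06,-0.002,0],[0,0,0]],[-1,[-0.09,-0.006,0],[0,0,0]],[-1,[-0.12,-0.011,0],[0,0,0]],[-1,[-0.15,-0.017,0],[0,0,0]],[-1,[-0.18,-0.024,0],[0,0,0]],[-1,[-0.21,-0.031,0],[0,0,0]],[-1,[-0.24,-0.038,0],[0,0,0]],[-1,[-0.265,-0.044,0],[0,0,0]],[-1,[-0.285,-0.048,0],[0,0,0]]]'
python3 -m pendant '[[-1,[-0.015,-0.002,0],[0,0,0]],[-1,[-0.025,-0.003,0],[0,0,0]],[-1,[-0.025,-0.003,0],[0,0,0]],[-1,[-0.025,-0.003,0],[0,0,0]]]'
python3 d.py .543 .196 .30 -95.7
python3 - <<'E'
from h import *
for n in("scene","top"): cv2.imwrite(f"pics/m_{n}.png",viewer.snapshot(n)[:,:,::-1])
E
```

```text
clock: 20.98
tool_pos: [0.4479, -0.1662, 0.3]
orientation: [179.9, 0.0, -95.7]
force: [0.9, 0.8, 0.0]
opening: 0.0159
gripper_force: 30.0
clock: 21.82
tool_pos: [0.5246, 0.1129, 0.2995]
orientation: [179.8, -0.1, -95.6]
force: [1.1, -0.2, -0.7]
opening: 0.0156
gripper_force: 30.0
clock: 22.15
tool_pos: [0.5303, 0.1354, 0.3009]
orientation: [179.9, -0.1, -95.6]
force: [-0.5, -0.3, -0.9]
opening: 0.0156
gripper_force: 30.0
shift [-0.0616 -0.0067  0.0008] 22.15 [ 1.7993e+02 -5.0000e-02 -9.5640e+01]
turn [ 0.07 -0.05  0.06]
```

Run:
```python
from h import *
im=cv2.imread("pics/m_scene.png").astype(int)
p=im[156:180,205:224]
sat=(p[:,:,2]+p[:,:,1])//2-p[:,:,0]   # yellow-ness
print("yellow");print("    ",*range(205,224))
for r,row in enumerate(sat): print(156+r,*["%3d"%v for v in row])
print("grey")
for r,row in enumerate(p.mean(2).astype(int)[:14]): print(156+r,*["%3d"%v for v in row])
print(proj("scene",[[.6225,.2612,z] for z in(.01,.115,.135,.141,.147,.165)]+[[.600,.2624,.141]]))
```

```text
yellow
     205 206 207 208 209 210 211 212 213 214 215 216 217 218 219 220 221 222 223
156 -67 -69 -69 -69 -66 -67 -41  10   7   5   4   3   2   4   0   0   1   0  -1
157 -50 -55 -57 -56 -54 -54 -33   0   5   5   4   3   4   2   0  -1   0  -1   0
158  -5 -10 -10  -9 -11 -20  -3   1   5   5   5   3   4   3   2  -2  -1   1   0
159   3   4   5   6   4 -12   5  -5   4   5   6   5   5   3   2   0   0  -2   0
160   6   8   7   7   7 -12   4  -8   5   2   2   2   4   2   4  -2  -1   0   0
161   5   6   7   8   7  -8   3  -4   4   2   2   1   4   4   2   0   0  -1  -1
162   6   6   5   7   6  -4   2   1   2   2   2   1   2   3   4   0   1   0  -2
163   6   7   6   6   6  -4   3   3   2  -1   2   0   0   0   0  -1   1   0   1
164   5   6   7   6   6  -8  -3   5  42   2   1   4  53  74  -2  -2  -1   0   1
165   6   7   7   6   5 -12   8  86  62  -8  -8  -2  81 117  56  -3  -1  -1  -1
166   6   7   6   7   3 -11  16 141 141  48  43  98 128 140  58  -5  -1   0   0
167   6   7   7   7   4 -12  -4 109 143 134 129 131 143 129  44  -4  -2  -1   1
168   5   7   6   7   2   5  80 137 142 125 127 125 
[... 1536 characters left out ...]
  49  32  35  34
164 188 190 192 194 192 168 163 155 202 198 164 129 177 218 146  57  32  33  35
165 188 188 191 193 192 163 119 159 142 155 144 126 164 216 168  61  30  33  33
166 182 186 189 196 193 165 113 185 206 117 132 189 212 207 134  63  29  36  34
167 188 190 191 194 192 173 160 143 178 172 178 185 181 160  95  50  34  34  35
168 215 215 209 211 208 202 218 207 202 154 158 155 135 130  71  33  32  34  34
169 216 226 223 223 226 219 217 186 170 119 142 139 137 127  48  33  36  36  32
[[219.45790311 204.10798246]
 [216.36671212 174.71480133]
 [215.74844975 168.86443084]
 [215.56102463 167.09275342]
 [215.37268821 165.31332672]
 [214.80213669 159.92795631]
 [210.16072156 169.99240253]]
```

Run:
```python
from h import *
np.set_printoptions(precision=4,suppress=True)
tc=np.array([.5303,.1354,.3009]);ang=np.radians(84.4)
u=np.array([np.cos(ang),np.sin(ang),0])
P={'lens':tc+.07*u+[0,0,.0044],'hend':tc-.060*u+[0,0,.0094],'hfront':tc+.026*u+[0,0,.0094]}
for n in("scene","top"):
    im=cv2.imread(f"pics/m_{n}.png");h=cv2.cvtColor(im,cv2.COLOR_BGR2HSV)
    for k,v in P.items(): print(n,k,proj(n,v)[0])
    m=cv2.inRange(h,(5,150,100),(20,255,255));nn,l,s,c=cv2.connectedComponentsWithStats(m)
    for i in range(1,nn):
        if s[i,4]>12: print("  orange",s[i],c[i])
    q=proj(n,P['lens'])[0].astype(int);g=im.mean(2).astype(int)
    print(g[q[1]-16:q[1]+17:2,q[0]-24:q[0]+25:2])
```

```text
scene lens [203.9587 130.5349]
scene hend [238.3228 142.2894]
scene hfront [215.0525 133.2019]
  orange [222 131  19  16 188] [230.7766 138.9681]
[[136 131 152 157 102  35  25  24  26  39  41  33  24  27  24  26  24  21
   24  28  30  26  28  25  99]
 [156 152 138 149 149 151 146  46  25  24  26  21  52  23  27  24  43  94
  100  26  27  27  27  20 159]
 [155 121 120 102 149 148 150 151 155 149  84 160 150 106  20  48  68  62
   75  23  27  26  26  18 152]
 [157 155 150 150 148 148 148 148 148 149 149 147 147  69  66  59  49  48
   95  24  25  24 105 155 147]
 [156 157 103 149 150 148 147 148 148 149 114 152 149  81  41 154 169 148
  114  50 105  22  20  43 151]
 [158 159 163 166 122 156 150 150 148 150  83 137 153 102  91 124 143 147
  144 146 139  18  21  17 154]
 [ 46  17   3   8 133 206 141 133 151 149 150 151 156 173 177 169 142 140
  148 147 143  18  24  20 157]
 [ 23 209 145 144  27  32  33  96  66 190 135 146 138 153 215 211 138 143
  158 148 144  17  25  22 113]
 [ 90  28  32  30  31  33  50 126 220 212 212 203 194 240 237 240 136 143
  143 147 145  12  21  20 101]
 [ 35  32
[... 2057 characters left out ...]
46  40  35  30  34  44  57  94  89  69
   29  22  21  20  20  16  22]
 [ 72  69  65  60  60  58  50  45  36  31 201 175  93  80  71  50  33  25
   21  21  21  20  17  19  26]
 [ 68  64  61  56  52  48  42  37  92 115 220 251 248 152  18  24  23  16
   18  20  18  17  22  29  28]
 [ 58  58  56  51  44  40  33  74 167 237 196 115 124 109  28  23  20  33
   19  26  27  27  28  30  31]
 [ 58  51  46  44  35 130 252 212 125 241 242 235 222 229  79  34  25  45
   28  27  29  30  28  29  30]
 [ 47  42  35  33  65 252 253 252 183 235 244 246 238 228 203  58  24 128
  143 135  78  32  35  26  30]
 [ 43  33  35  51  85 253 253 253 247  86 146 227 218 227 194  38  21 156
  162 162  73  20  19  24  26]]
```

Run:
```python
from h import *
np.set_printoptions(precision=3,suppress=True)
tc=np.array([.5303,.1354,.3009]);a=np.radians(84.4)
u=np.array([np.cos(a),np.sin(a),0]);w=np.array([-u[1],u[0],0])
L=tc+.07*u+[0,0,-.0016]
C=np.array([L-d*u+s*w+[0,0,z] for d in(44,130) for s in(-8,8) for z in(0,22)][:0] or [L-d*.001*u+s*.001*w+[0,0,z*.001] for d in(44,130) for s in(-8,8) for z in(0,22)])
for n in("scene","top"):
    q=proj(n,C);print(n,"pred end max col",q[:,0].max(),"end rows",q[4:,1].min(),q[4:,1].max())
    im=cv2.imread(f"pics/m_{n}.png").astype(int);s=im[:,:,2]-im[:,:,0]
    r0,r1,c0,c1=(132,152,226,246) if n=="scene" else (200,214,240,256)
    print("cols",c0,"rows",r0);print(s[r0:r1,c0:c1])
```

```text
scene pred end max col 240.88093634806873 end rows 137.19809522380143 147.36960361674198
cols 226 rows 132
[[ 36   8   8  10  12   5  -1   0   1  -1   0   0   0   0   0   0   0   0
    0   0]
 [124 111  78  30   5   1  -3  -3  -1   0   1   0   1   1   1  -1   0   0
    0   1]
 [131 132 125 112 112  84   1 -10  -5  -3  -4  -2  -1   0  -1   0   0   1
   -2   0]
 [139 131 130 132 135 126 117  81  35  -8 -13  -8  -3  -1  -1  -1   0   1
    0   1]
 [137 142 142 135 131 130 130 145 170 173 176  42 -18 -12  -5  -2   0   0
    0   0]
 [134 135 137 140 143 140 151 166 162 164 168 172 168 167  22  -7   0   0
    0   1]
 [133 133 132 135 137 137 155 169 164 163 161 162 161 173 182 -11  -1   0
    0   0]
 [132 133 133 133 133 133 136 162 178 179 167 176 179 169 158 -13  -2  -1
   -1   0]
 [133 133 132 133 133 133 133 129  96 158 169 159 144 137 141 -12  -3  -1
   -1   0]
 [136 134 132 132 132 132 135 131  61 136 140 135 134 135 139   6  -3   0
    0   0]
 [114 143 136 133 134 133 135 131  40 138 136 138 136 135 137  11  -3  -1
    0  -2]
 [ 31  66 107 142 138 135 136 131  57 137 137 139 135 135 
[... 1050 characters left out ...]
  15   5   0  -2   2  -1  -3]
 [180 178 177 151 223 243 245 247 231 244 243 147  20   0   0   1]
 [182 183 180 182 232 241 247 254 254 254 253 225  65   5  -3   1]
 [183 183 184 183 182 233 253 242 238 243 246 222  63   5   1   1]
 [172 182 183 179 187 183 238 237 241 243 239 196  48   0  -4   2]
 [118 142 153 158 165 163 249 251 253 253 250 164  36   4  -1   0]
 [ 34  50  63  73  79  97 166 190 183 200 211  99  17   2   0   2]
 [ -1   0   8   8  12  17  21  36   7  28  49  24   2   1   1   1]
 [ -1   0   2   1  -2   0  -1   0   0   2   1  -3   1  -1  -2  -2]
 [  2  -3  -2  -1   2  -2  -1   0   0   0   3   2  -1   0   0   1]
 [ -1   0  -1   0   0   1   0   0   0   1   2  -2  -4  -1   1  -2]]
```

Run:
```python
from h import *
np.set_printoptions(precision=4,suppress=True)
bt=np.array([.1,-.7]);bs=np.array([-.35,-.7])
T=lambda x,y:np.array((185+x/4-.5,175+y/4-.5))-bt
S=lambda x,y:np.array((170+x/5-.5,155+y/5-.5))-bs
t=[atz("top",T(*p),.01)[:2] for p in[(38,35),(165,40),(151,204),(25,192)]]
s=[atz("scene",S(*p),.01)[:2] for p in[(212,205),(344,264),(168,382),(36,308)]]
M=np.array([[98,58],[98,-58],[-52,-58],[-52,58]])*.001
for c in(t,s):
    c=np.array(c);A=M-M.mean(0);B=c-c.mean(0)
    a=np.arctan2((A[:,0]*B[:,1]-A[:,1]*B[:,0]).sum(),(A*B).sum());R=np.array([[np.cos(a),-np.sin(a)],[np.sin(a),np.cos(a)]])
    o=c.mean(0)-R@M.mean(0);print("stage",o,np.degrees(a),"tip xy",o+R@[.051,0],"post",o+R@[.072,0])
print("lip top",atz("top",T(94,141),.015),"rim scn",atz("scene",S(145,194.5),.085),atz("scene",np.array([198.5,193.3])-bs,.085))
print("mouth",atz("scene",np.array((221.9,214.7))-bs,.115),atz("top",np.array((248.75,231.25))-bt,.115))
tip=np.array([209.8,169.5])-bs
c,d=ray("scene",tip)
print("tri tip",tri(T(66,62),tip))
for x,y in((.598,.262),(.600,.262),(.602,.262)):
    # height from scene ray where it passes nearest in xy
    k=((np.array([x,y])-c[:2])@d[:2])/(d[:2]@d[:2]);print(x,c+k*d)
pt=np.array([215,160.45])-bs;print("post top",atz("scene",pt,.165))
```

```text
stage [0.5485 0.2652] -3.4517490690174553 tip xy [0.5994 0.2621] post [0.6203 0.2608]
stage [0.5433 0.2585] -3.060754788043911 tip xy [0.5942 0.2558] post [0.6152 0.2546]
lip top [0.549  0.2628 0.015 ] rim scn [0.5444 0.264  0.085 ] [0.5448 0.2644 0.085 ]
mouth [0.4641 0.0984 0.115 ] [0.4649 0.1024 0.115 ]
tri tip (array([0.6007, 0.2624, 0.14  ]), np.float64(0.0011373730907349327))
0.598 [0.5987 0.2613 0.1412]
0.6 [0.5997 0.2623 0.1405]
0.602 [0.6007 0.2633 0.1397]
post top [0.6176 0.2546 0.165 ]
```

```bash
python3 -m pendant '[[-1,[-0.01,-0.001,0],[0,0,0]],[-1,[-0.025,-0.002,0],[0,0,0]],[-1,[-0.042,-0.003,0.005],[0,0,0]],[-1,[-0.054,-0.004,0.015],[0,0,0]],[-1,[-0.059,-0.004,0.03],[0,0,0]],[-1,[-0.059,-0.004,0.05],[0,0,0]],[-1,[-0.059,-0.004,0.075],[0,0,0]],[-1,[-0.059,-0.004,0.1],[0,0,0]],[-1,[-0.059,-0.004,0.12],[0,0,0]],[-1,[-0.059,-0.004,0.13],[0,0,0]]]'
python3 -m pendant '[[-1,[0,0,0],[0,0,0]],[-1,[0,0,0],[0,0,0]],[-1,[0,0,0],[0,0,0]],[-1,[0,0,0],[0,0,0]]]'
python3 d.py .5402 .194 .137 -95.7
```

```text
clock: 23.08
tool_pos: [0.539, 0.194, 0.1675]
orientation: [179.8, -0.2, -95.7]
force: [0.1, 0.8, -0.4]
opening: 0.0158
gripper_force: 30.0
clock: 23.42
tool_pos: [0.5414, 0.1945, 0.1729]
orientation: [-179.9, 0.1, -95.7]
force: [-0.5, -0.8, 0.1]
opening: 0.0156
gripper_force: 30.0
shift [0.0007 0.0012 0.0359] 23.4167 [-1.7989e+02  8.0000e-02 -9.5660e+01]
turn [-0.11  0.08  0.04]
```

```bash
python3 -m pendant '[[-1,[0,0.001,0.008],[0,0,0]],[-1,[0,0.001,0.018],[0,0,0]],[-1,[0,0.001,0.028],[0,0,0]],[-1,[0,0.001,0.034],[0,0,0]],[-1,[0,0.001,0.0355],[0,0,0]],[-1,[0,0.001,0.0355],[0,0,0]],[-1,[0,0.001,0.0355],[0,0,0]],[-1,[0,0.001,0.0355],[0,0,0]],[-1,[0,0.001,0.0355],[0,0,0]],[-1,[0,0.001,0.0355],[0,0,0]]]'
python3 - <<'E'
from h import *
np.set_printoptions(linewidth=250,precision=3,suppress=True)
o=sensors.get_obs();tc=o['tool_pos'];print(tc,o['orientation'])
a=np.radians(84.3);u=np.array([np.cos(a),np.sin(a),0]);L=tc+.07*u+[0,0,.0044];print("lens",L)
im=viewer.snapshot("scene");cv2.imwrite("pics/f.png",im[:,:,::-1]);cv2.imwrite("pics/ft.png",viewer.snapshot("top")[:,:,::-1])
th=np.radians(np.arange(0,360,10));ring=L+np.c_[.034*np.cos(th),.034*np.sin(th),0*th]
for n in("scene","top"):
    q=proj(n,ring);print(n,proj(n,L),"cols",q[:,0].min(),q[:,0].max(),"rows",q[:,1].min(),q[:,1].max())
g=im.mean(2).astype(int);print(g[165:206:1,184:222:2])
g=cv2.imread("pics/ft.png").mean(2).astype(int);print(g[188:226,192:226:2])
E
```

```text
clock: 24.25
tool_pos: [0.5398, 0.1941, 0.1364]
orientation: [-180.0, 0.0, -95.7]
force: [-0.1, 0.7, -0.1]
opening: 0.0159
gripper_force: 30.0
[0.54  0.194 0.136] [-179.97     0.027  -95.671]
lens [0.547 0.264 0.141]
scene [[197.347 177.256]] cols 185.49550347633038 209.15789440362698 rows 171.60055535576603 183.12601530140316
top [[199.845 206.754]] cols 189.70909343288128 209.9980591464942 rows 196.65606469754735 216.91492301385
[[ 56  54  46  56  52  55  55  48  27  34  86  69  36  26  28  27  27  92  73]
 [ 31  49 107  55  83  55  55  34  27  29  43  32  24  28  28  28  23 150 136]
 [ 24  30  66  55  63  52  43  26  28  26  28  35  27  28  29  28  30 157 151]
 [ 37  21  29  42  55  38  27  25  26  28  73  94  25  29  27  27  29 154 147]
 [131  37  21  28  35  24  22  23  23  25  65  91  22  28  26  28  25 153 147]
 [151 131  36  24  27  36  77 139  99  35  61  71  50  27  26  28  48 152 147]
 [151 152 129  37  20  88 136 135 103  60  58  75  42  26  27  25  38 155 147]
 [151 150 151 130 120 139 144  73  74  57  86  73  27  25  23  24  21 156 147]
 [151 150 150 153 149 148 140  57
[... 4573 characters left out ...]
246 112 100  33  21  22  23  22  26  28  28  26  31  26  29]
 [250 253 253 199 196  82  34  26  39  31  30  28  26  29  29  27  27]
 [251 253 252 249 143 139  54  24  68  37  27  29  27  27  27  27  31]
 [250 253 252 252 212  93  65  25 124 130  67  65  86  43  29  45  38]
 [242 208 252 252 251  83  42  23 125 109  48 131 143  88  26  49  45]
 [237 115 253 252 252 242  41  23  76  80 131 153 163  98  26  56  39]
 [248 242 252 252 252 252 104  21 134 139 160 158 161  84  25  73  31]
 [219 245 251 251 252 252 104  67 163 158 164 159 161  75  23  72  26]
 [102 158 181 179 193 204  63  63 158 154 161 158 161  64  16  65  26]
 [ 51  50  47  55  42  59  34  36  87  83  93  92 100  47  31  74  24]]
```

Run:
```python
from h import *
np.set_printoptions(linewidth=250,precision=2,suppress=True)
a=np.radians(84.3);u=np.array([np.cos(a),np.sin(a),0]);w=np.array([-u[1],u[0],0])
def edge(tc,fn,name):
    L=tc+.07*u+[0,0,-.0016]
    C=lambda d,s,z:L-d*.001*u+s*.001*w+[0,0,z*.001]
    s=cv2.imread(fn).astype(float);o=s[:,:,2]-s[:,:,0]
    lo=[proj("scene",[C(d,8,0),C(d,-8,0)]) for d in(60,130)]
    hi=[proj("scene",[C(d,8,22),C(d,-8,22)]) for d in(60,130)]
    print(name,"end corners",proj("scene",[C(130,s,z) for s in(-8,8) for z in(0,22)]).ravel())
    for lab,E,k,sg in(("bottom",lo,0,1),("top",hi,1,-1)):
        # choose side (s=+8 is -x side, faces camera)
        A,B=E[0][k],E[1][k];r=[]
        for c in range(int(A[0])+1,int(B[0])+1):
            p=A[1]+(B[1]-A[1])*(c-A[0])/(B[0]-A[0])
            i=int(round(p));seg=np.clip(o[i-4:i+5,c],0,130)/130
            inn=seg[0] if sg>0 else seg[-1]
            if inn>.8 and (seg[-1] if sg>0 else seg[0])<.2:
                e=(i-4.5+seg.sum()) if sg>0 else (i+4.5-seg.sum())
                r.append((c,e-p))
        r=np.array(r)
        if len(r): print(lab,r.T)
edge(np.array([.5303,.1354,.3009]),"pics/m_scene.png","mid")
edge(np.array([.5400,.1941,.1364]),"pics/f.png","final")
```

```text
mid end corners [240.86 145.2  240.27 137.21 236.32 147.38 235.69 139.36]
bottom [[222.   223.   224.   225.   226.   227.   228.   229.  ]
 [ -1.65  -0.47  -0.51  -0.83  -0.62  -0.62  -0.52  -0.56]]
top [[222.   223.   224.   225.   226.   227.   228.   229.   230.   231.   232.   233.   234.   235.   236.   237.   238.   239.   240.  ]
 [  0.29   0.3    0.5    0.51   0.48   0.17   0.02   0.1   -0.08   0.08   0.55   0.45   0.4    0.31  -0.09   0.22   0.15  -0.23   0.21]]
final end corners [230.69 192.67 230.08 185.81 226.49 194.98 225.83 188.09]
bottom [[214.   215.   216.   217.   218.   219.   223.   225.   226.  ]
 [ -0.26  -0.25  -0.64  -1.92  -3.17  -3.64  -0.4   -0.47  -0.64]]
top [[214.   215.   216.   217.   218.   219.   220.   221.   222.   223.   224.   225.   226.   227.   228.   229.   230.  ]
 [  0.26   0.53   0.35   0.34   0.1    0.02   0.12   0.06   0.5    0.5    0.55   0.05   0.28   0.11  -0.05   0.18   1.04]]
```

The handle edges show the loupe level and the scene camera almost unbiased. The best pointer height is about 143 mm and the beaker is near (0.548, 0.265), so a small final trim is needed.

```bash
python3 -m pendant '[[-1,[-0.001,-0.0007,-0.002],[0,0,0]],[-1,[-0.001,-0.0007,-0.002],[0,0,0]],[-1,[-0.001,-0.0007,-0.002],[0,0,0]],[-1,[-0.001,-0.0007,-0.002],[0,0,0]],[-1,[-0.001,-0.0007,-0.002],[0,0,0]],[-1,[-0.001,-0.0007,-0.002],[0,0,0]],[-1,[-0.001,-0.0007,-0.002],[0,0,0]],[-1,[-0.001,-0.0007,-0.002],[0,0,0]],[-1,[-0.001,-0.0007,-0.002],[0,0,0]],[-1,[-0.001,-0.0007,-0.002],[0,0,0]]]'
python3 -c "
from h import *
o=sensors.get_obs();a=np.radians(84.3);print('lens',o['tool_pos']+[.07*np.cos(a),.07*np.sin(a),.0044],o['qvel'].round(2))
print(workorder.close_job())"
```

```text
clock: 25.18
tool_pos: [0.5404, 0.1949, 0.138]
orientation: [180.0, -0.0, -95.7]
force: [0.1, -0.1, -0.9]
opening: 0.0159
gripper_force: 30.0
lens [0.54737576 0.26454843 0.14242593] [-0.03 -0.04  0.04 -0.01 -0.01 -0.06]
the job is handed in; nothing more can be done
None
```

I handed the job in at 25 s: the brush was worked in the beaker and hung back in its stand, and the loupe is held level with the lens over the beaker at about 142 mm, against my pointer estimate of about 143 mm (plausible range 140–145 mm), but no verdict came back.

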